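# Hold the dust extractor's key switch at start

### The job

Start the dust extractor: take the red key out of the wooden key block and push it into the lock of the grey key-start box, working it past the stiff spring pins until its steel collar sits fully home on the lock. Then turn it clockwise a quarter turn to the stop, against the return spring, and keep it there: finish with the gripper still holding the key turned. Leave the yellow and the blue key standing in the block.

Things in the scene. Friction and masses are not known exactly. Their poses are not given: they have to be found in the camera images.
- red_key_grip (a point): Centre of the bow (flat red plastic handle) of the loose red key, about 60 g, standing upright in the wooden block. z up, x along the bow's width and the wings, y through its thickness. Bow: 34 mm along x, 10 mm along y (grip across this), from 18 mm above to 22 mm below this point; under it a steel collar 24 mm across, 5 mm high. The key works either way round (half a turn about z)
- red_key_seat (a point): Same key and axes: centre of the underside of its steel collar, 28 mm under red_key_grip; lies on lock_mouth when the key is fully home
- red_key_tip (a point): Same key and axes: its lower tip, 35 mm under the collar's underside. A round shank 10 mm across ends in two flat wings 12 mm high: 20 mm over both along x, 5 mm thick along y, the lowest 5 mm tapering to 16 by 2 mm
- yellow_key_seat (a point): Yellow key, same size and build as the red one, standing in the same block: centre of the underside of its collar, axes as the red key's
- blue_key_seat (a point): Blue key, same size and build as the red one, standing in the same block: centre of the underside of its collar, axes as the red key's
- key_block: Wooden block fixed to the bench, 50 mm along its x, 164 mm along its y, 45 mm high; three upright mortises 52 mm apart along y, 38 mm deep, 24 mm along y by 14 mm along x, hold the keys loosely, wings along y, collars on its top. Which key stands where varies. Origin at the centre of its underside
- key_box: Grey key-start box fixed to the bench, 90 mm along x, 136 mm along y, 58 mm high; origin at the centre of its underside. On its face: the lock, a steel barrel 35 mm across and 18 mm high with a red ring at its foot, 32 mm from the centre along +y; a red mushroom emergency stop, 32 mm across and 24 mm high, 34 mm along -y. A conduit leaves the +x side, reaching 82 mm from the centre
- lock_mouth (a point): Centre of the keyway in the top of the lock's barrel, 76 mm above the bench; z up, x along the keyway, a slot 23 mm along x by 7.4 mm along y with a 13 mm square middle, straight down. The key is home when its collar rests on the barrel; only then (within 3 mm) are its wings free to turn, clockwise only; once turned they cannot be pulled out
- lock_pins (a point): Point in the keyway 10 mm under its mouth. Two pairs of spring pins, 7 and 13 mm under the mouth, close on it from both sides; the wings meet them when the key is 22 to 28 mm short of home and clear them about 10 mm short. They stick: a straight push takes 5 to 15 N, about a third less if the key is twisted to and fro by up to 5 degrees
- plug (a joint): Turn of the lock's plug in rad: 0 at rest, grows clockwise seen from above, stop at 1.40. The wings have play in it, so the key itself turns 0.1 to 0.15 rad more. A spring turns it back when the key is let go; it takes 0.04 N m at the start, 0.13 N m at the stop
Not all that is in view belongs to the job. There is more than one size of the part that bears red_key_grip; the job needs the larger.

How it is judged:
On the way, in this order (a step that is already met when the one before it is completed fails the run):
1. the red key is lifted clear of the wooden block (height (world z) of red_key_seat above 0.085 m), for 0.1 s.
2. the red key is pushed fully home in the lock, not yet turned (distance between red_key_seat and lock_mouth below 0.005 m and angle between the x axis of red_key_seat and the x axis of lock_mouth, either way round below 0.3 rad and value of joint plug below 0.3 rad), for 0.1 s.
3. the gripper turns the key clockwise to the stop and holds it there for a second (value of joint plug above 1.1 rad and distance between red_key_seat and lock_mouth below 0.005 m and contact force between the fingers and red_key above 2 N), for 1 s.
At the end, for the whole second after the job is handed in: The red key is upright in the lock with its collar within 5 mm of the mouth, the plug is turned clockwise by more than 1.1 rad of its 1.40 and the gripper's fingers still hold the key there (more than 2 N); the yellow and blue keys are within 20 mm of where they stood (all of step 3 and angle between red_key_seat's own z axis and vertical below 0.15 rad and distance of each of yellow_key_seat, blue_key_seat from where it was at the start of the episode below 0.02 m); the arm keeps its last pose, push and grip.
It fails at once if the yellow or the blue key is knocked or taken out of the block (distance of any of yellow_key_seat, blue_key_seat from where it was at the start of the episode above 0.02 m).
It also fails if it takes over 48 s, if anything falls off the work surface, if the arm or the gripper's body presses on something with over 40 N, if the wrist force passes 120 N, or if a joint passes its speed limit or range.

### The arm

A 6-joint arm with a two-finger parallel gripper is mounted at the origin on the work surface; the furniture and walls round the work are solid. World frame = base frame: x ahead of the robot, y to its left, z up, the work surface at z = 0. Lengths are in m, angles in rad, forces in N, time in s.
With the tool pointing down it reaches from about 0.375 to 0.925 m from the base axis. Payload 5.7 kg.
Tool frame: the origin (TCP) lies between the finger pads; the fingertips stand robot.tcp_to_tips ahead of it and the grasp point (between the pads) lies 5 mm behind it (robot.tcp_to_tips is the distance from the TCP to the fingertips, in m); z points along the fingers, y is the line along which they close (so a half turn about z gives the same grasp; the last joint's range is limited). The gripper opens to 88 mm and grips with 3 to 60 N. Pads are 20 mm wide; open, the fingers measure 115 mm over their backs; the gripper's body (75 mm by 178 mm) begins 61 mm behind the grasp point.
Start: joints at [-1.277, 0.359, 1.51, -0, 1.272, -0.115], TCP at [0.238, -0.551, 0.211] pointing down, gripper open.
Joint ranges: [-2.97, 2.97], [-1.01, 2.36], [0.21, 2.38], [-0.96, 4.11], [0.2, 2.71], [-2.98, 2.98]. Speed limits (rad/s): [2.39, 2.39, 3.14, 3.14, 3.14, 3.14].

### API

Orientations are given as a unit quaternion [w, x, y, z].
In Python, from station import robot gives the robot as it stands. The module is installed in compiled form; this text tells all that it offers.
- The arm moves only by the shell command python3 -m creep 'ROWS'. ROWS is JSON, a list of rows, each a list of 3 entries, a list of its own where there are three numbers: the shift along the tool's x, y, z in mm, then the turn, a rotation vector about the tool's x, y, z in degrees, then the opening, from 0 (shut) to 1 (fully open). A call has exactly 5 rows; each row shifts and turns the commanded pose from where the row before left it, along the tool's axes as they then stand; what a row does not reach is not made up. A row lasts 1/8 s, in which the tool goes at most 62.5 mm and 10.7 degrees, less where a joint would pass 70% of its speed; a pose out of reach is approached as far as the arm can. A call with a gripper value outside its range is refused whole. The fingers move at their own pace and stop on an object; the grip force is fixed at half the most. Time passes only in rows, so rows that do not move let the fingers close, or fill a call up. It gives the time, the measured TCP pose, the force, the opening and the grip force at its end, in the units of the state.
- robot.sense(): the state, without advancing time (a new reading comes with each control period).
- robot.capture(name): name is "side" or "top"; returns the picture (480x640x3 uint8, blue, green, red); there is no depth.
- robot.camera_info(name): a dict with "vfov" (degrees; the focal length in pixels is half the picture's height over the tangent of half this angle, whatever the lens; pixels are square), "cx", "cy" (the principal point, pixels), "origin" and "attitude" of the camera in the world. Camera axes: x right, y down, z forward; pixel columns grow to the right and rows downward; lengths in m; the calibration is good to about 2 mm. A picture is of the moment at which its call begins. camera_info takes no time and is no camera call.
- robot.sign_off(): hands the job in; it is judged then, once.
Trained networks look in the newest picture that a camera, given by its name, has taken for a name from the list of things; names that differ only in an ending like _2 or _b are one class to them, and where a whole thing is asked for, a point or a joint stands for the part that bears it (a point fixed in the world has none). Each returns a list of dicts, best first, with "conf" (0 to 1); they miss things now and then, are a little off and sometimes report something else, mostly with a low value. They report only what shows in the picture. A call takes as long as a camera call. They do not tell look-alikes from the thing itself.
- robot.silhouettes(camera, query): "mask" (480x640 bool, what is visible of it) and "bbox" ([centre column, centre row, width, height] in pixels, round what is visible of it).
- robot.landmark_of(camera, query): "xy" ([column, row] in pixels: a listed point, or the origin of a listed thing).
The state is a dict: "time_s": time; "joint_pos": joint angles; "qvel": joint speeds; "joint_efforts": joint torques, N m; "position": TCP position; "tool_rot": TCP orientation; "force": force on the tool from outside, world axes, zero at the start; "torque": the same for the moment, N m; "finger_gap": opening from 0.0 (shut) to 1.0 (fully open); "grip_force": force on a finger pad.
Only numpy, scipy, OpenCV 4.12 (cv2) and the standard library are available. Lean on these libraries where they do the work, as an engineer would, in place of code of your own. Each camera call takes 0.05 s, during which the arm holds its last target. There are 200 camera calls.

## Working session

There is one attempt and no reset: what is moved stays moved. The work goes in short steps, Python scripts to look and compute and a shell command to move; the robot and the scene stay as the last step left them, time stands still between calls to the robot, and variables do not carry over. Pictures are saved under pics/ and viewed, at most 10 in all, crops included, and the job is handed in when it is done.

```bash
mkdir -p pics; cat > h.py <<'E'
import numpy as np,cv2
from station import robot
from scipy.spatial.transform import Rotation as R
def cam(n):
    i=robot.camera_info(n); return i
def rot(a):
    a=np.array(a,float)
    return a if a.shape==(3,3) else R.from_quat(np.r_[a[1:],a[0]]).as_matrix()
def ray(n,px):
    i=cam(n); f=240/np.tan(np.radians(i['vfov'])/2)
    d=rot(i['attitude'])@np.array([(px[0]-i['cx'])/f,(px[1]-i['cy'])/f,1]); return np.array(i['origin']),d
def onz(n,px,z):
    o,d=ray(n,px); return o+d*(z-o[2])/d[2]
def proj(n,p):
    i=cam(n); f=240/np.tan(np.radians(i['vfov'])/2)
    q=rot(i['attitude']).T@(np.array(p)-i['origin']); return np.array([i['cx']+f*q[0]/q[2],i['cy']+f*q[1]/q[2]])
E
python3 - <<'E'
from h import *
for n in ('side','top'):
    print(n,robot.camera_info(n))
    im=robot.capture(n); cv2.imwrite(f'pics/{n}0.png',im)
    for q in ['red_key_grip','red_key_seat','yellow_key_seat','blue_key_seat','key_block','key_box','lock_mouth']:
        print(q,[(np.round(d['xy']).tolist(),round(d['conf'],2)) for d in robot.landmark_of(n,q)])
s=robot.sense();print(robot.tcp_to_tips,s)
E
```

```text
side {'vfov': 46.88735998033084, 'cx': 318.3177062506776, 'cy': 238.2754328056949, 'origin': array([0.18928637, 0.51548293, 0.60704098]), 'attitude': array([ 0.10605284, -0.23017201,  0.87829001, -0.4054384 ])}
red_key_grip [([362.0, 227.0], 0.9), ([355.0, 329.0], 0.86)]
red_key_seat [([360.0, 242.0], 0.8), ([347.0, 333.0], 0.72)]
yellow_key_seat [([343.0, 262.0], 0.66)]
blue_key_seat [([377.0, 226.0], 0.57)]
key_block [([358.0, 263.0], 0.78), ([342.0, 261.0], 0.53)]
key_box [([298.0, 226.0], 0.72), ([360.0, 261.0], 0.68)]
lock_mouth [([290.0, 200.0], 0.87)]
top {'vfov': 53.35197841873214, 'cx': 328.26554566111844, 'cy': 246.06882600633398, 'origin': array([ 0.45519166, -0.04039424,  0.92635761]), 'attitude': array([ 0.01649954, -0.70118863,  0.71237793, -0.02408199])}
red_key_grip [([280.0, 300.0], 0.69), ([344.0, 272.0], 0.62), ([375.0, 273.0], 0.56)]
red_key_seat [([273.0, 305.0], 0.59), ([344.0, 270.0], 0.57)]
yellow_key_seat [([367.0, 203.0], 0.67)]
blue_key_seat [([378.0, 271.0], 0.69)]
key_block []
key_box [([365.0, 204.0], 0.96)]
lock_mouth [([352.0, 201.0], 0.87)]
0.014 {'time_s': 0.8, 'joint_pos': array([-1.27710912e+00,  3.58784535e-01,  1.51041778e+00, -3.22877844e-06,
        1.27250727e+00, -1.15100865e-01]), 'qvel': array([-2.19019016e-03,  8.49613167e-04, -1.49602108e-03,  4.30159330e-05,
       -1.34404067e-03,  1.05025559e-03]), 'joint_efforts': array([ 1.64913607e-03, -5.15274239e+01, -2.71116114e+01,  6.78975508e-02,
        2.43255612e-02, -5.07137244e-06]), 'position': array([ 0.23847649, -0.55052134,  0.21102521]), 'tool_rot': array([-5.80964055e-05,  9.79184061e-01,  2.02974313e-01, -6.75068730e-06]), 'force': array([-0.22859281, -0.80063621,  0.6454687 ]), 'torque': array([ 0.00296318, -0.00117599,  0.02743319]), 'grip_force': 0.0, 'finger_gap': 0.9980383587520996}
```

```bash
python3 - <<'E'
from h import *
a=cv2.imread('pics/side0.png')[160:380,240:460];b=cv2.imread('pics/top0.png')[150:350,240:440]
cv2.imwrite('pics/a1.png',cv2.resize(a,(792,600),fx=0,fy=0) if 0 else cv2.resize(a,(600,600),interpolation=2))
cv2.imwrite('pics/b1.png',cv2.resize(b,(600,600),interpolation=2))
E
```

```text
(no output)
```

View pics/a1.png

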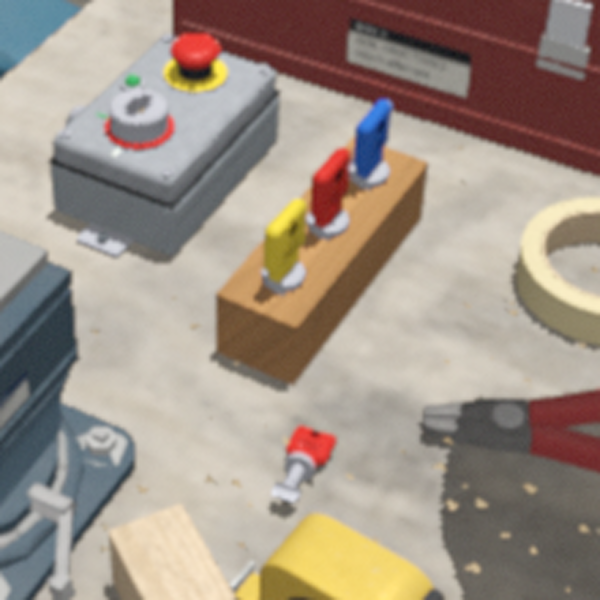

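View pics/b1.png

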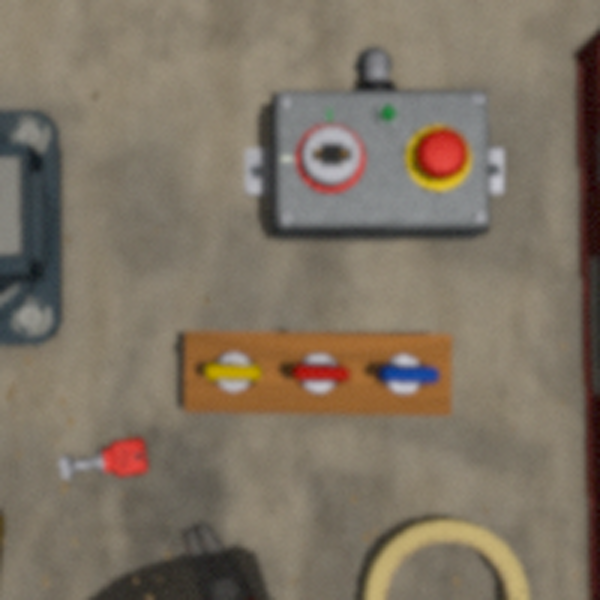

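View pics/top0.png

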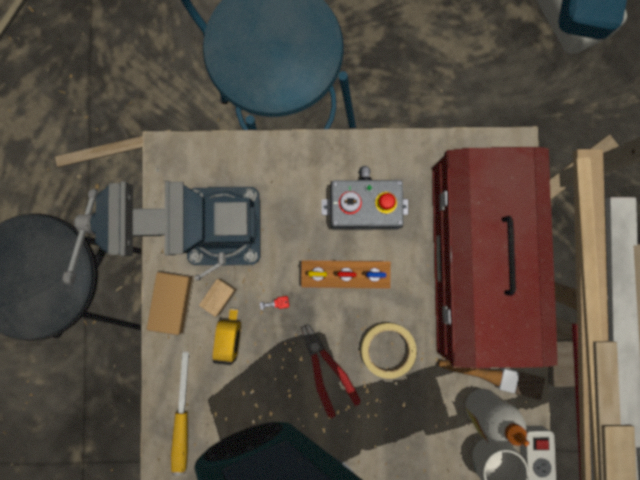

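The red key wanted is the standing one, second in the block at top (346,274), side (361,232). The small red key lying loose at top (280,302), side (352,327) is the smaller look-alike. The e-stop at (387,202) is red too. I choose the standing one. The lock is at top (351,202), with its keyway along the picture columns, like the key's wings.

```bash
cat > tri.py <<'E'
from h import *
def tri(ps,pt):
    o1,d1=ray('side',ps);o2,d2=ray('top',pt)
    A=np.c_[d1,-d2]; t=np.linalg.lstsq(A,o2-o1,rcond=None)[0]
    a,b=o1+t[0]*d1,o2+t[1]*d2; return (a+b)/2,np.linalg.norm(a-b)
E
python3 - <<'E'
from tri import *
for n in('side','top'):
  robot.capture(n)
  for q in ['key_box','key_block','red_key_grip']:
    for d in robot.silhouettes(n,q):
        m=d['mask'].astype('uint8'); c=max(cv2.findContours(m,0,1)[0],key=cv2.contourArea); print(n,q,round(d['conf'],2),cv2.minAreaRect(c))
im=cv2.imread('pics/top0.png'); hsv=cv2.cvtColor(im,cv2.COLOR_BGR2HSV)
# red masks near key bow / ring
def red(im):
    h=cv2.cvtColor(im,cv2.COLOR_BGR2HSV); return (((h[...,0]<8)|(h[...,0]>172))&(h[...,1]>140)&(h[...,2]>80)).astype('uint8')
for n,boxes in (('top',{'bow':(330,262,360,285),'ring':(335,185,365,220)}),('side',{'bow':(350,210,372,246),'ring':(275,185,306,216)})):
    m=red(cv2.imread(f'pics/{n}0.png'))
    for k,(x0,y0,x1,y1) in boxes.items():
        p=np.argwhere(m[y0:y1,x0:x1])[:,::-1]+[x0,y0]
        hull=cv2.convexHull(p.astype(np.int32)); mm=cv2.moments(hull)
        print(n,k,len(p),p.min(0),p.max(0),'hullc',mm['m10']/mm['m00'],mm['m01']/mm['m00'],cv2.minAreaRect(hull))
# z-plane estimates
for nm,px,z in [('barrel',(350.5,202),.076),('collar',(346.3,274.3),.05)]: print(nm,onz('top',px,z))
for nm,px,z in [('barrel',(290.5,200),.076),('collar',(360.5,241),.05)]: print('side',nm,onz('side',px,z))
print(tri((290,198.5),(350.5,202)),tri((360.5,241),(346.3,274.3)))
# block ends and box corners (top crop px)
f=lambda x,y:(240+x/3,150+y/3)
for nm,z,P in [('block',.045,[(183,333),(452,333),(452,412),(183,411)]),('box',.058,[(277,93),(489,93),(489,228),(277,228)])]:
    w=np.array([onz('top',f(*p),z) for p in P]); print(nm,w.round(4).tolist(),w.mean(0))
E
```

```text
side key_box 0.78 ((298.0931701660156, 212.01507568359375), (64.85221862792969, 95.1584701538086), 42.87890625)
side key_block 0.64 ((357.1000061035156, 253.79998779296875), (43.589786529541016, 101.47562408447266), 37.87498474121094)
side red_key_grip 0.93 ((360.501220703125, 230.4750518798828), (14.032469749450684, 33.35832977294922), 2.8624050617218018)
side red_key_grip 0.53 ((350.9000244140625, 329.70001220703125), (14.758047103881836, 28.174455642700195), 26.56505012512207)
top key_box 0.7 ((364.3329162597656, 198.31089782714844), (62.6999397277832, 85.13809967041016), 88.8982925415039)
top key_box 0.25 ((347.0000305175781, 274.5), (11.627553939819336, 16.546903610229492), 63.43495178222656)
top red_key_grip 0.82 ((273.97064208984375, 302.88238525390625), (11.272940635681152, 28.301267623901367), 87.27368927001953)
top red_key_grip 0.54 ((347.0, 274.5), (11.0, 18.0), 90.0)
top bow 82 [337 271] [355 277] hullc 346.17460317460313 273.95436507936506 ((346.0355529785156, 274.0025329589844), (18.025503158569336, 5.129787445068359), 4.085616588592529)
top ring 22 [341 208] [358 213] 
[... 455 characters left out ...]
4465332, 23.152040481567383), 87.51044464111328)
barrel [ 0.58252515 -0.09106427  0.076     ]
collar [ 0.45315756 -0.08240703  0.05      ]
side barrel [ 0.58013074 -0.08831996  0.076     ]
side collar [ 0.44962653 -0.08039244  0.05      ]
(array([ 0.5825679 , -0.09098783,  0.0763872 ]), np.float64(0.00022676658213166513)) (array([ 0.45207586, -0.08304458,  0.04703269]), np.float64(0.0023663067335748444))
block [[0.479, 0.0005, 0.045], [0.4763, -0.1651, 0.045], [0.4279, -0.1639, 0.045], [0.4312, 0.0011, 0.045]] [ 0.45359473 -0.08187321  0.045     ]
box [[0.6245, -0.0595, 0.058], [0.6227, -0.1894, 0.058], [0.5396, -0.1873, 0.058], [0.5416, -0.0581, 0.058]] [ 0.58210755 -0.12359776  0.058     ]
```

```bash
python3 -m creep '[[[0,0,-60],[0,0,0],1],[[0,0,-60],[0,0,0],1],[[0,0,-60],[0,0,0],1],[[42,-38,0],[0,0,0],1],[[42,-38,0],[0,0,0],1]]'
python3 -m creep '[[[42,-38,0],[0,0,0],1],[[42,-38,0],[0,0,0],1],[[42,-38,0],[0,0,0],1],[[42,-38,0],[0,0,0],1],[[42,-38,0],[0,0,0],1]]'
```

```text
time_s: 1.82
position: [0.2858, -0.447, 0.3919]
tool_rot: [0.001, 0.979, 0.202, 0.0]
force: [0.8, -1.5, -0.8]
finger_gap: 0.999
grip_force: 0.0
time_s: 2.45
position: [0.403, -0.1879, 0.3913]
tool_rot: [0.0, 0.979, 0.203, 0.0]
force: [0.8, -0.1, -0.0]
finger_gap: 1.001
grip_force: 0.0
```

```bash
python3 -m creep '[[[0,0,0],[0,0,-10],1],[[0,0,0],[0,0,-10],1],[[0,0,0],[0,0,-10],1],[[0,0,0],[0,0,-10],1],[[0,0,0],[0,0,-10],1]]'
python3 -m creep '[[[0,0,0],[0,0,-10],1],[[0,0,0],[0,0,-5.5],1],[[0,0,60],[0,0,0],1],[[0,0,60],[0,0,0],1],[[0,0,0],[0,0,0],1]]'
python3 -c "
from h import *
s=robot.sense();print(s['position'],R.from_quat(np.r_[s['tool_rot'][1:],s['tool_rot'][0]]).as_matrix().round(4))"
```

```text
time_s: 3.08
position: [0.4025, -0.1895, 0.3911]
tool_rot: [0.0, 0.8, 0.6, 0.0]
force: [-0.2, 0.0, -0.7]
finger_gap: 1.003
grip_force: 0.0
time_s: 3.7
position: [0.3991, -0.1873, 0.2675]
tool_rot: [-0.005, 0.714, 0.7, -0.001]
force: [0.4, 0.4, 0.7]
finger_gap: 1.001
grip_force: 0.0
[ 0.39911478 -0.18728459  0.26751415] [[ 0.0188  0.9998 -0.0082]
 [ 0.9998 -0.0188  0.0056]
 [ 0.0055 -0.0083 -1.    ]]
```

```bash
python3 -m creep '[[[35,17,0],[0,0,0],1],[[35,17,0],[0,0,0],1],[[35,17,0],[0,0,0],1],[[0,0,50],[0,0,0],1],[[0,0,50],[0,0,0],1]]'
python3 -m creep '[[[0,0,0],[0,0,0],1],[[0,0,0],[0,0,0],1],[[0,0,0],[0,0,0],1],[[0,0,0],[0,0,0],1],[[0,0,0],[0,0,0],1]]'
python3 - <<'E'
from h import *
s=robot.sense();Rm=R.from_quat(np.r_[s['tool_rot'][1:],s['tool_rot'][0]]).as_matrix();print(s['position'],Rm.round(4))
print('d tool mm',Rm.T@(np.array([.453,-.082,.070])-s['position'])*1e3)
E
```

```text
time_s: 4.32
position: [0.4594, -0.0862, 0.1736]
tool_rot: [0.003, 0.713, 0.701, 0.002]
force: [0.6, -0.6, 0.1]
finger_gap: 1.001
grip_force: 0.0
time_s: 4.95
position: [0.4559, -0.0858, 0.1718]
tool_rot: [0.001, 0.714, 0.7, 0.0]
force: [0.4, -0.6, -0.5]
finger_gap: 1.0
grip_force: 0.0
[ 0.45586778 -0.08575668  0.17179434] [[ 1.900e-02  9.998e-01  1.200e-03]
 [ 9.998e-01 -1.900e-02 -3.000e-04]
 [-3.000e-04  1.200e-03 -1.000e+00]]
d tool mm [  3.72881533  -3.05769002 101.78984203]
```

```bash
python3 -m creep '[[[3.7,-3,30],[0,0,0],1],[[0,0,35],[0,0,0],1],[[0,0,30],[0,0,0],1],[[0,0,7],[0,0,0],1],[[0,0,0],[0,0,0],1]]'
python3 - <<'E'
from h import *
im=robot.capture('side');cv2.imwrite('pics/s2.png',cv2.resize(im[160:320,270:450],(675,600),interpolation=2))
E
```

```text
time_s: 5.58
position: [0.4526, -0.0818, 0.0692]
tool_rot: [-0.0, 0.714, 0.7, -0.0]
force: [-0.7, -1.0, 0.2]
finger_gap: 0.999
grip_force: 0.0
```

View pics/s2.png

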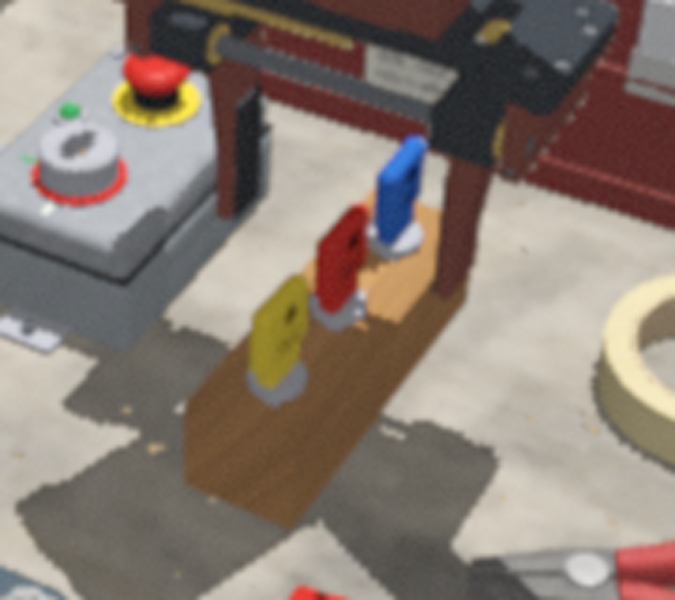

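The fingers stand either side of the red key (crop 340,260), level with it and clear of yellow and blue. Closing.

```bash
for i in 1 2; do python3 -m creep '[[[0,0,0],[0,0,0],0],[[0,0,0],[0,0,0],0],[[0,0,0],[0,0,0],0],[[0,0,0],[0,0,0],0],[[0,0,0],[0,0,0],0]]'; done
```

```text
time_s: 6.25
position: [0.4525, -0.0818, 0.0691]
tool_rot: [-0.0, 0.714, 0.7, 0.0]
force: [0.8, -0.5, -0.6]
finger_gap: 0.471
grip_force: 0.0
time_s: 6.88
position: [0.4525, -0.0818, 0.069]
tool_rot: [-0.0, 0.714, 0.7, -0.0]
force: [-0.1, 0.3, -0.3]
finger_gap: 0.113
grip_force: 29.9
```

```bash
python3 -m creep '[[[0,0,-20],[0,0,0],0],[[0,0,-30],[0,0,0],0],[[0,0,-35],[0,0,0],0],[[0,0,0],[0,0,0],0],[[0,0,0],[0,0,0],0]]'
python3 - <<'E'
from tri import *
def red(im):
    h=cv2.cvtColor(im,cv2.COLOR_BGR2HSV); return (((h[...,0]<8)|(h[...,0]>172))&(h[...,1]>140)&(h[...,2]>60)).astype('uint8')
s=robot.sense();p=s['position'];Rm=R.from_quat(np.r_[s['tool_rot'][1:],s['tool_rot'][0]]).as_matrix();print(p,Rm.round(4).tolist(),s['finger_gap'])
for n in('side','top'):
    im=robot.capture(n);cv2.imwrite(f'pics/{n}3.png',im)
    print(n,'tcp px',proj(n,p),'expected seat',proj(n,p+[0,0,-.024]),'tip',proj(n,p+[0,0,-.059]))
    for q in('red_key_grip','red_key_seat','red_key_tip','lock_mouth'):print(q,[(np.round(d['xy'],1).tolist(),round(d['conf'],2)) for d in robot.landmark_of(n,q)])
a=cv2.imread('pics/side3.png');u,v=map(int,proj('side',p+[0,0,-.03]))
cv2.imwrite('pics/s3.png',cv2.resize(a[v-60:v+60,u-80:u+80],(800,600),interpolation=2));print(u-80,v-60)
E
```

```text
time_s: 7.5
position: [0.452, -0.0816, 0.1534]
tool_rot: [-0.0, 0.714, 0.7, -0.0]
force: [-0.0, -0.2, -0.8]
finger_gap: 0.113
grip_force: 29.9
[ 0.45198702 -0.0816173   0.15341063] [[0.0188, 0.9998, -0.0008], [0.9998, -0.0188, 0.0003], [0.0003, -0.0008, -1.0]] 0.11251620498998988
side tcp px [363.00184709 184.96534556] expected seat [362.13063745 198.57148104] tip [360.91895273 217.49499337]
red_key_grip [([364.6, 184.7], 0.91), ([354.8, 325.3], 0.84), ([290.4, 195.4], 0.68)]
red_key_seat [([364.0, 196.9], 0.69), ([348.4, 330.9], 0.55)]
red_key_tip [([360.9, 220.2], 0.8), ([342.8, 340.0], 0.62)]
lock_mouth [([291.7, 197.8], 0.62)]
top tcp px [348.89359894 275.1326153 ] expected seat [348.12474656 275.08522698] tip [347.08299328 275.02101838]
red_key_grip [([281.2, 301.6], 0.7)]
red_key_seat [([271.7, 305.3], 0.72)]
red_key_tip [([257.8, 304.5], 0.49)]
lock_mouth [([354.1, 198.7], 0.65)]
281 141
```

View pics/s3.png

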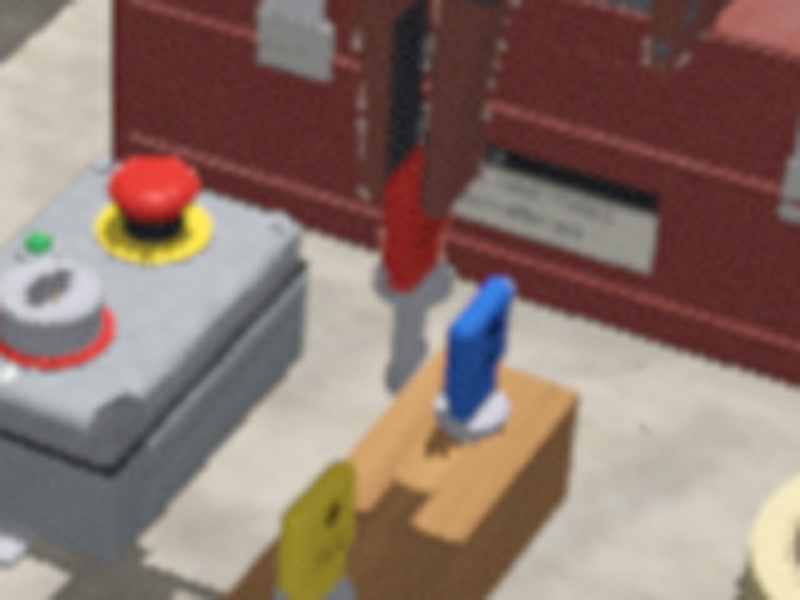

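Key is upright, held squarely, collar at about pixel (363,198) as predicted. Moving it over the lock.

```bash
python3 -m creep '[[[-2,40,0],[0,0,0],0],[[-3,50,0],[0,0,0],0],[[-2,40.5,0],[0,0,0],0],[[0,0,8],[0,0,0],0],[[0,0,0],[0,0,0],0]]'
python3 -m creep '[[[0,0,0],[0,0,0],0],[[0,0,0],[0,0,0],0],[[0,0,0],[0,0,0],0],[[0,0,0],[0,0,0],0],[[0,0,0],[0,0,0],0]]'
python3 - <<'E'
from tri import *
s=robot.sense();p=s['position'];print(p)
a=robot.capture('side');u,v=map(int,proj('side',[.5825,-.091,.085]))
cv2.imwrite('pics/s4.png',cv2.resize(a[v-36:v+36,u-48:u+48],(800,600),interpolation=cv2.INTER_CUBIC));print(u-48,v-36)
k=800/96
for nm,q in (('seat',p+[0,0,-.024]),('tip',p+[0,0,-.059]),('mouth',np.array([.5825,-.091,.076])),('mouth+y5',np.array([.5825,-.086,.076])),('mouth+x5',np.array([.5875,-.091,.076]))):print(nm,(proj('side',q)-[u-48,v-36]+.5)*k)
E
```

```text
time_s: 8.62
position: [0.5812, -0.0908, 0.1448]
tool_rot: [-0.002, 0.714, 0.7, -0.001]
force: [0.2, 0.6, -0.0]
finger_gap: 0.114
grip_force: 29.9
time_s: 9.25
position: [0.5829, -0.0913, 0.1462]
tool_rot: [0.0, 0.714, 0.7, 0.0]
force: [-0.2, 0.6, -0.2]
finger_gap: 0.108
grip_force: 29.9
[ 0.58287945 -0.09127483  0.14616953]
241 158
seat [404.46133609 143.03190114]
tip [410.64722657 295.17249429]
mouth [413.4812108  343.40342334]
mouth+y5 [399.90353877 356.81903401]
mouth+x5 [391.52293802 335.89143319]
```

View pics/s4.png

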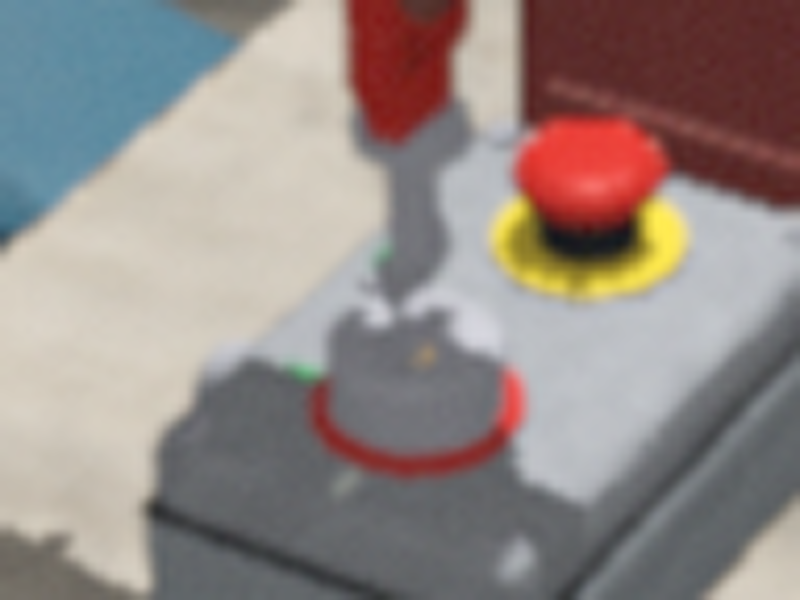

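Key tip hovers about 10 mm over the barrel (key axis crop x≈415–418, barrel 415), so alignment is within a millimetre or so. Feeling down.

```bash
python3 -m creep '[[[0.7,0,7],[0,0,0],0],[[0,0,2],[0,0,0],0],[[0,0,2],[0,0,0],0],[[0,0,2],[0,0,0],0],[[0,0,0],[0,0,0],0]]'
```

```text
time_s: 9.93
position: [0.5828, -0.0905, 0.1329]
tool_rot: [-0.0, 0.714, 0.7, -0.0]
force: [0.4, 0.3, -0.9]
finger_gap: 0.108
grip_force: 29.9
```

```bash
python3 -m creep '[[[0,0,1.5],[0,0,0],0],[[0,0,1.5],[0,0,0],0],[[0,0,0],[0,0,0],0],[[0,0,0],[0,0,0],0],[[0,0,0],[0,0,0],0]]'; python3 -c "
from station import robot
s=robot.sense();print(s['position'],s['force'],s['torque'])"
```

```text
time_s: 10.55
position: [0.583, -0.0905, 0.1301]
tool_rot: [0.0, 0.714, 0.7, 0.0]
force: [-1.1, -0.5, -0.1]
finger_gap: 0.109
grip_force: 29.9
[ 0.58296628 -0.09054608  0.13012749] [-1.06478566 -0.50825475 -0.05592966] [-0.02448708 -0.06944159  0.02534162]
```

The tip is about 5 mm into the keyway without resistance. Pushing on with small twists.

```bash
python3 -m creep '[[[0,-0.3,1.5],[0,0,2],0],[[0,0,1.5],[0,0,-4],0],[[0,0,1.5],[0,0,4],0],[[0,0,1.5],[0,0,-4],0],[[0,0,1],[0,0,2],0]]'; python3 -c "
from station import robot
s=robot.sense();print(s['position'],s['force'],s['torque'])"
```

```text
time_s: 11.18
position: [0.5835, -0.0909, 0.1243]
tool_rot: [0.001, 0.714, 0.7, 0.0]
force: [-1.7, 0.5, 11.3]
finger_gap: 0.112
grip_force: 30.0
[ 0.58351262 -0.09089004  0.12427571] [-1.74665408  0.53236191 11.31732681] [0.06517976 0.32365148 0.05100523]
```

```bash
python3 -m creep '[[[0,-0.3,1],[0,0,4],0],[[0,0,1],[0,0,-8],0],[[0,0,1],[0,0,8],0],[[0,0,1],[0,0,-8],0],[[0,0,0.5],[0,0,4],0]]'; python3 -c "
from station import robot
s=robot.sense();print(s['position'],s['force'],s['torque'],s['finger_gap'])"
```

```text
time_s: 11.8
position: [0.5831, -0.0905, 0.1193]
tool_rot: [0.001, 0.714, 0.7, 0.001]
force: [-0.1, 1.4, 4.2]
finger_gap: 0.107
grip_force: 30.0
[ 0.58311792 -0.09047713  0.11932916] [-0.12606861  1.42988425  4.21597689] [ 0.27606032 -0.0770391   0.00742524] 0.10740631640000511
```

```bash
for i in 1 2; do python3 -m creep '[[[0,0,1],[0,0,4],0],[[0,0,1],[0,0,-8],0],[[0,0,1],[0,0,8],0],[[0,0,1],[0,0,-8],0],[[0,0,1],[0,0,4],0]]'; done; python3 -c "
from station import robot
s=robot.sense();print(s['position'],s['force'],s['torque'],s['finger_gap'])"
```

```text
time_s: 12.42
position: [0.583, -0.0902, 0.1141]
tool_rot: [0.0, 0.714, 0.7, 0.001]
force: [0.3, 1.6, 2.5]
finger_gap: 0.111
grip_force: 30.0
time_s: 13.05
position: [0.5827, -0.0906, 0.1086]
tool_rot: [0.0, 0.714, 0.7, 0.0]
force: [1.3, -0.5, -1.1]
finger_gap: 0.11
grip_force: 29.9
[ 0.58272913 -0.09055183  0.10864225] [ 1.28571822 -0.54359966 -1.13793144] [-0.05756777 -0.23232745  0.02403372] 0.11011831843263162
```

```bash
python3 -m creep '[[[0,0,2],[0,0,0],0],[[0,0,2],[0,0,0],0],[[0,0,2],[0,0,0],0],[[0,0,1.5],[0,0,0],0],[[0,0,1],[0,0,0],0]]'; python3 -m creep '[[[0,0,0.5],[0,0,0],0],[[0,0,0.5],[0,0,0],0],[[0,0,0],[0,0,0],0],[[0,0,0],[0,0,0],0],[[0,0,0],[0,0,0],0]]'; python3 -c "
from station import robot
s=robot.sense();print(s['position'],s['force'],s['torque'],s['finger_gap'])"
```

```text
time_s: 13.68
position: [0.5823, -0.0905, 0.0999]
tool_rot: [-0.0, 0.714, 0.7, 0.0]
force: [0.1, 0.6, 4.5]
finger_gap: 0.109
grip_force: 30.0
time_s: 14.3
position: [0.5825, -0.0905, 0.0999]
tool_rot: [0.0, 0.714, 0.7, 0.0]
force: [-0.9, 0.5, 6.7]
finger_gap: 0.114
grip_force: 30.0
[ 0.58248096 -0.09053933  0.0998895 ] [-0.94095628  0.48826444  6.70626434] [ 0.06051378  0.28528336 -0.00545954] 0.11414255160711574
```

Home (z 0.0999 as predicted, 6.7 N resting). Turning clockwise (+ tool z) in stages.

```bash
python3 -m creep '[[[0,0,0],[0,0,6],0],[[0,0,0],[0,0,6],0],[[0,0,0],[0,0,6],0],[[0,0,0],[0,0,6],0],[[0,0,0],[0,0,6],0]]'; cat > st.py <<'E'
from h import *
s=robot.sense();M=R.from_quat(np.r_[s['tool_rot'][1:],s['tool_rot'][0]]).as_matrix()
print(s['position'].round(4),'Ftool',(M.T@s['force']).round(2),'T',s['torque'].round(3),'ang',np.degrees(np.arctan2(M[1,0],M[0,0])).round(2),s['finger_gap'],s['joint_pos'][5])
E
python3 st.py
```

```text
time_s: 14.92
position: [0.5835, -0.0908, 0.0999]
tool_rot: [0.001, 0.871, 0.49, 0.001]
force: [1.0, -0.8, 5.1]
finger_gap: 0.106
grip_force: 30.0
[ 0.5835 -0.0908  0.0999] Ftool [-0.17  1.25 -5.13] T [ 0.083 -0.178  0.068] ang 58.74 0.10609349916382646 0.2741200692773892
```

```bash
python3 -m creep '[[[0,0,0],[0,0,6],0],[[0,0,0],[0,0,6],0],[[0,0,0],[0,0,6],0],[[0,0,0],[0,0,6],0],[[0,0,0],[0,0,6],0]]'; python3 st.py
```

```text
time_s: 15.55
position: [0.5838, -0.0908, 0.1]
tool_rot: [0.001, 0.969, 0.248, 0.001]
force: [0.5, 0.1, 3.3]
finger_gap: 0.112
grip_force: 30.0
[ 0.5838 -0.0908  0.1   ] Ftool [ 0.44  0.19 -3.28] T [ 0.152 -0.278  0.119] ang 28.74 0.11195850594336897 0.7976314054821647
```

```bash
python3 -m creep '[[[0,0,0],[0,0,6],0],[[0,0,0],[0,0,6],0],[[0,0,0],[0,0,6],0],[[0,0,0],[0,0,6],0],[[0,0,0],[0,0,4],0]]'; python3 st.py
```

```text
time_s: 16.18
position: [0.5841, -0.0909, 0.1]
tool_rot: [0.0, 1.0, 0.007, 0.002]
force: [2.0, -0.8, 2.6]
finger_gap: 0.109
grip_force: 30.0
[ 0.5841 -0.0909  0.1   ] Ftool [ 2.03  0.78 -2.6 ] T [ 0.141 -0.421  0.169] ang 0.79 0.10907046951809662 1.2855107125110166
```

```bash
python3 -m creep '[[[0,0,0.3],[0,0,1.5],0],[[0,0,0],[0,0,1],0],[[0,0,0],[0,0,0],0],[[0,0,0],[0,0,0],0],[[0,0,0],[0,0,0],0]]'; python3 -m creep '[[[0,0,0],[0,0,0],0],[[0,0,0],[0,0,0],0],[[0,0,0],[0,0,0],0],[[0,0,0],[0,0,0],0],[[0,0,0],[0,0,0],0]]'; python3 st.py; python3 - <<'E'
from h import *
a=robot.capture('side');cv2.imwrite('pics/s5.png',cv2.resize(a[150:300,250:450],(800,600),interpolation=cv2.INTER_CUBIC))
E
```

```text
time_s: 16.8
position: [0.5842, -0.0909, 0.0999]
tool_rot: [0.0, 1.0, -0.013, 0.002]
force: [2.2, -0.4, 6.5]
finger_gap: 0.111
grip_force: 30.0
time_s: 17.42
position: [0.5842, -0.0909, 0.0999]
tool_rot: [0.0, 1.0, -0.013, 0.002]
force: [1.3, 0.4, 5.6]
finger_gap: 0.109
grip_force: 30.0
[ 0.5842 -0.0909  0.0999] Ftool [ 1.36 -0.39 -5.57] T [ 0.179 -0.392  0.259] ang -1.51 0.10867640806497039 1.3257249998153637
```

View pics/s5.png

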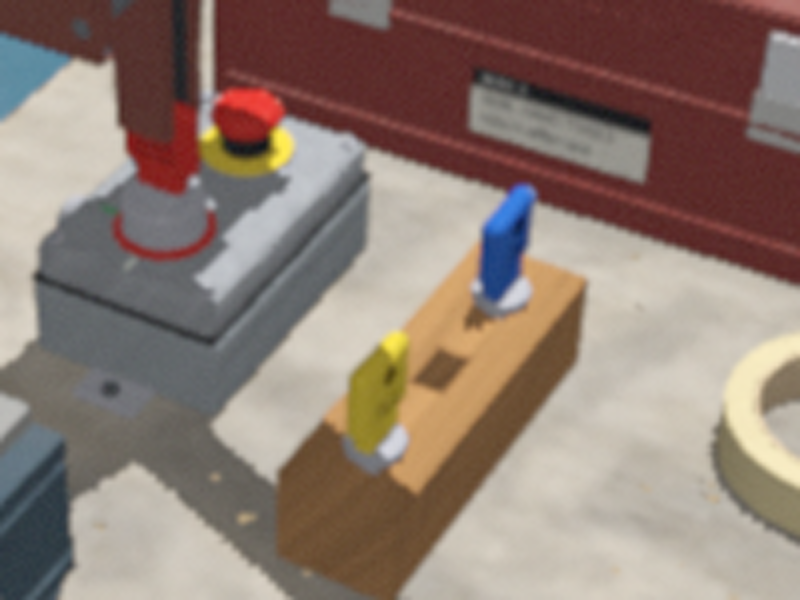

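The key is seated and turned (crop 165,190), and yellow and blue still stand in the block. The torque jump from 0.17 to 0.26 N m in the last 2° shows it is at the stop.

```bash
python3 -m creep '[[[0,0,0],[0,0,0],0],[[0,0,0],[0,0,0],0],[[0,0,0],[0,0,0],0],[[0,0,0],[0,0,0],0],[[0,0,0],[0,0,0],0]]'; python3 -c "
from station import robot
print(robot.sign_off())"
```

```text
time_s: 18.1
position: [0.5842, -0.0909, 0.0999]
tool_rot: [0.0, 1.0, -0.013, 0.002]
force: [1.4, 0.2, 5.4]
finger_gap: 0.112
grip_force: 30.0
the job is handed in; nothing more can be done
None
```

I handed the job in at about 18 s: the red key is fully home in the lock, turned clockwise to the stop and still held by the gripper at 30 N, with the yellow and blue keys standing in the block; the sign-off gave no verdict.

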